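# Knock a stuck module out of its slanted test nest

## Robot

A 6-joint arm with a two-finger parallel gripper is mounted at the origin on a cart in front of the work surface, level with it; the furniture and walls round the work are solid. World frame = base frame: x ahead of the robot, y to its left, z up, the work surface at z = 0. Lengths are in m, angles in degrees, forces in N, time in s.
With the tool pointing down it reaches from about 0.35 to 0.875 m from the base axis. Payload 4.2 kg.
Tool frame: the origin (TCP) lies at the very end of the fingers, on their centre line; the grasp point (between the pads) lies 19 mm behind it (r.grip_point_offset is the distance from the TCP to the grasp point, in m); z points along the fingers, y is the line along which they close (so a half turn about z gives the same grasp; the last joint's range is limited). The gripper opens to 87 mm and grips with 3 to 60 N. Pads are 19 mm wide; open, the fingers measure 117 mm over their backs; the gripper's body (75 mm by 190 mm) begins 51 mm behind the grasp point.
Start: joints at [-54.11, 22.042, 0.453, 0, -68.411, -14.817], TCP at [0.225, -0.583, 0.223] pointing down, gripper open.
Joint ranges: [-179.83, 179.83], [-69.29, 118.12], [-61.27, 80.66], [-181.25, 117.63], [-171.15, -9.14], [-177.46, 177.46]. Speed limits (degrees/s): [159.86, 159.86, 180, 180, 180, 180].

## Interface

Orientations are given as a 3x3 rotation matrix whose columns are the frame's x, y, z axes.
In Python, from station import r gives the robot as it stands.
- The arm moves only by the tool move_arm, never from a script. Its argument "series" is a list of rows, each a list of 3 entries, a list of its own where there are three numbers: the turn, a rotation vector about the tool's x, y, z as a fraction of full scale, then the shift along the tool's x, y, z as a fraction of full scale, then the opening, from 0 (shut) to 1 (fully open). A call has 1 to 12 rows; each row shifts and turns the commanded pose from where the row before left it, along the tool's axes as they then stand; what a row does not reach is not made up. Full scale, the value 1, is 0.5 m for a shift and 0.1 rad for a turn. A row lasts 1/10 s, in which the tool goes at most 50 mm and 8.59 degrees, less where a joint would pass 70% of its speed; a pose out of reach is approached as far as the arm can. A call with a number of a shift or a turn outside -1 to 1 is refused whole. A call with a gripper value outside its range is refused whole. The fingers move at their own pace and stop on an object; the grip force is fixed at half the most. Time passes only in rows, so rows that do not move let the fingers close. It gives the time, the measured TCP pose, the force, the opening and the grip force at its end, in the units of the state.
- r.sense(): the state, without advancing time (a new reading comes with each control period).
- r.capture(name): name is "scene" or "top" or "wrist"; returns a dict with "img" (384x512x3 uint8, red, green, blue), "fx", "fy", "cx", "cy" (pixels), "k1" (the pictures are not rectified: a ray, as slopes to the right and down, at radius r is drawn at 1 + k1 r^2 times it, then the intrinsics apply), "origin" and "orientation" of the camera in the world. Camera axes: x right, y up, looking along -z (the intrinsics and any distortion apply to the point x, -y, -z); pixel columns grow to the right and rows downward; lengths in m; the calibration is good to about 2 mm. A picture is of the moment at which its call begins. There is no depth.
- r.finish_job(): hands the job in; it is judged then, once.
Trained networks look in the newest picture that a camera, given by its name, has taken for a name from the list of things; names that differ only in an ending like _2 or _b are one class to them, and where a whole thing is asked for, a point or a joint stands for the part that bears it (a point fixed in the world has none). Each returns a list of dicts, best first, with "score" (0 to 1); they miss things now and then, are a little off and sometimes report something else, mostly with a low value. They report only what shows in the picture. A call takes as long as a camera call.
- r.cut_out(target, camera): "pixels" (384x512 bool, what is visible of it) and "centre" ([column, row] in pixels, amid what is visible of it).
- r.pinpoint(target, camera): "centre" ([column, row] in pixels: a listed point, or the origin of a listed thing).
The state is a dict: "time_s": time; "joints": joint angles; "joint_velocities": joint speeds; "effort": joint torques, N m; "tcp_pos": TCP position; "ee_rot": TCP orientation; "wrist_force": force on the tool from outside, world axes, zero at the start; "moment": the same for the moment, N m; "gripper_width": opening from 0.0 (shut) to 1.0 (fully open); "gripper_force": force on a finger pad.
Only numpy, scipy, OpenCV 4.12 (cv2) and the standard library are available. Lean on these libraries where they do the work, as an engineer would, in place of code of your own. Each camera call takes 0.05 s, during which the arm holds its last target. There are 200 camera calls.

## Task

The white metal RF module has stuck in its slanted test nest. Take the red screwdriver and, with its blade through the orange-ringed access hole in the back of the nest, press the module out from behind until it drops into the rubber-floored tray (feel your way: never lean on nest or module with more than about 40 N, and do not grip the module). Then lay the red screwdriver back down on the grey mat, leaving the other things where they are.

Things in the scene. Friction and masses are not known exactly. Their poses are not given: they have to be found in the camera images.
- carrier: slanted test nest, fixed: blue base 160 x 215 mm, blue cheeks 113 mm high, slanted block, tray on its +y side. Origin: bench height, mid plane, 72.5 mm from the base's -y end. y: level, from back plate towards tray; z up. Push direction (into the hole, out of the pocket): (0, 0.819, -0.574), 35 degrees below level, square to the aluminium back plate (112 x 74 x 8 mm)
- hole (a point): centre of the access hole on the outer (upper, -y) face of the back plate, orange ring round it; the hole is round, 12 mm in diameter, with a 1 mm chamfer, straight through the 8 mm plate along the push direction. Carrier frame (0, -35, 90) mm.
- pocket_floor (a point): centre of the hole on the inner face of the back plate, 8 mm past point hole in the push direction; the module's flat back lies on this face. Carrier frame (0, -28.4, 85.4) mm.
- pocket_mid (a point): point inside the pocket, 18 mm past point hole in the push direction. The pocket (79 x 50 mm) is open at its front, 26 mm past point hole.
- tray (a point): centre of the tray's rubber floor, 12 mm above the bench; the tray is 128 mm (x) by 135 mm (y) inside, its walls stand 36 mm above the bench.
- rf_module: white metal box, 48 x 76 x 20 mm, 100 mm over its end connectors, 0.15 to 0.25 kg. Origin: centre of its flat back; z out through its front; y along the connectors. Starts in the pocket, back on pocket_floor, held by two spring clips that give way at some 8 to 14 N of push; it then needs pushing on until its back has travelled 15 to 30 mm, when it falls by a polished slide into the tray
- driver_red: red screwdriver, 216 mm, 0.07 kg, lying on the mat, tip away from the robot within 0.3 rad of +x. x from handle to tip, z up as it lies; origin: mid length, underside; axis 12 mm above it. Six-sided handle 27 wide, 23 mm high, x = -105 to -10 mm; neck to x = 7; round blade 6 mm in diameter to x = 107
- red_tip (a point): end of the red screwdriver's blade, on its axis (driver frame 107, 0, 12 mm)
- red_handle (a point): middle of the red screwdriver's handle, on its axis (driver frame -55, 0, 12 mm)
- mat: grey tool mat, 270 (x) by 190 (y) by 2 mm thick, fixed to the bench; origin at the centre of its underside. Both screwdrivers lie on it side by side, the red one to the right of the yellow one. Mind the white test fixture fixed between mat and nest: its open lid stands 0.215 m high, at x 0.52 to 0.61, y -0.29 to -0.07 m; pass above it.
- driver_yellow: yellow screwdriver, 172 x 23 x 20 mm, on the mat about 90 to 115 mm to the left of the red one; leave alone. Origin in the middle at its underside, x towards its tip.
- solder_spool: blue spool of solder, 63 mm across and 41 mm high, loose on the bench; leave alone. Origin at the centre of its underside.
- heatsink: finned heat sink 50 x 60 x 27 mm, loose on the bench; leave alone. Origin at the centre of its underside.

How it is judged (in metres and radians):
On the way, in this order (a step that is already met when the one before it is completed fails the run):
1. the red screwdriver's tip is in the access hole, at the back of the module (distance between red_tip and pocket_floor below 0.006 m), for 0.05 s.
2. the screwdriver's tip, inside the pocket, has driven the module at least 10 mm out (distance between red_tip and pocket_mid below 0.012 m and distance between rf_module and pocket_floor above 0.01 m), for 0.02 s.
At the end, for the whole second after the job is handed in: The module is out of the pocket and at rest in the tray (back's centre less than 55 mm above the bench); the red screwdriver lies at rest on the mat (middle within 70 mm of the mat's centre in x, 95 mm in y; tip and handle less than 35 mm up); the other things are within 30 mm of their starts (x of rf_module in the frame of carrier between -0.05 and 0.05 m and y of rf_module in the frame of carrier between 0 and 0.135 m and z of rf_module in the frame of carrier below 0.055 m and distance between rf_module and pocket_floor above 0.034 m and linear speed of each of rf_module, driver_red below 0.02 m/s and x of driver_red in the frame of mat between -0.07 and 0.07 m and y of driver_red in the frame of mat between -0.095 and 0.095 m and z of each of red_tip, red_handle in the frame of mat below 0.035 m); the robot touches nothing.
It fails at once if the screwdriver presses on the nest with more than 40 N (contact force between driver_red and carrier above 40 N).
It fails at once if the screwdriver presses on the module with more than 40 N (contact force between driver_red and rf_module above 40 N).
It fails at once if the fingers touch the module (contact force between the fingers and rf_module above 1 N).
It fails at once if the spool, heat sink or yellow screwdriver is shifted by more than 30 mm (distance of any of solder_spool, heatsink, driver_yellow from where it was at the start of the episode above 0.03 m).
It also fails if it takes over 61 s, if anything falls off the work surface, if the arm or the gripper's body presses on something with over 40 N, if the wrist force passes 120 N, or if a joint passes its speed limit or range.

## Working session

There is one attempt and no reset: what is moved stays moved. The work goes in short steps, Python scripts to look and compute and a tool call to move; the robot and the scene stay as the last step left them, time stands still between calls to the robot, and variables do not carry over. Pictures are saved under pics/ and viewed, at most 10 in all, crops included, and the job is handed in when it is done.

Besides the shell and the picture viewer there is one more tool, called after "Request:" as name(argument=value, ...) on one line, values as JSON. move_arm: Moves the arm, as the interface text tells. Its arguments: {"type":"object","properties":{"series":{"type":"array"}},"required":["series"]}

```bash
ls; mkdir -p pics; cat > h.py <<'E'
import numpy as np, cv2
from station import r
def snap(c,name=None):
    d=r.capture(c)
    if name: cv2.imwrite('pics/'+name+'.png',cv2.cvtColor(d['img'],cv2.COLOR_RGB2BGR))
    return d
def ray(d,px):
    u=(px[0]-d['cx'])/d['fx'];v=(px[1]-d['cy'])/d['fy']
    k=np.array([[d['fx'],0,d['cx']],[0,d['fy'],d['cy']],[0,0,1.]])
    p=cv2.undistortPoints(np.array([[px]],float),k,np.array([d['k1'],0,0,0,0.]))[0,0]
    v=np.array(d['orientation'])@np.array([p[0],-p[1],-1]);return np.array(d['origin']),v/np.linalg.norm(v)
def onz(d,px,z):
    o,v=ray(d,px);return o+v*(z-o[2])/v[2]
def proj(d,P):
    c=np.array(d['orientation']).T@(np.array(P)-np.array(d['origin']))
    x,y=c[0]/-c[2],-c[1]/-c[2];s=1+d['k1']*(x*x+y*y)
    return np.array([d['fx']*x*s+d['cx'],d['fy']*y*s+d['cy']])
def tri(rays):
    A=0;b=0
    for o,v in rays:
        M=np.eye(3)-np.outer(v,v);A=A+M;b=b+M@o
    p=np.linalg.solve(A,b)
    return p,[round(float(np.linalg.norm((np.eye(3)-np.outer(v,v))@(p-o))),4) for o,v in rays]
E
python3 - <<'E'
from h import *
np.set_printoptions(precision=4,suppress=True)
D={c:snap(c,c+'0') for c in('scene','top')}
for c in D: print(c,D[c]['origin'],D[c]['fx'],D[c]['k1'])
for t in ['red_tip','red_handle','hole','pocket_floor','tray','carrier','mat','rf_module','driver_red','driver_yellow','solder_spool','heatsink']:
    o=[]
    for c in D:
        q=r.pinpoint(t,c)
        if q: o.append((c,q[0]['score'],q[0]['centre'],ray(D[c],q[0]['centre']),onz(D[c],q[0]['centre'],0.014 if 'red_' in t else 0)))
    print(t,[(a[0],round(a[1],2),np.round(a[2],1),a[4]) for a in o], tri([a[3] for a in o]) if len(o)==2 else '')
a,b=[cv2.imread(f'pics/{c}0.png') for c in D]
print(r.sense())
E
```

```text
pics
scene [-0.511   0.8442  0.8452] 455.4878597598414 -0.1855297352509294
top [ 0.3058 -0.0828  1.1101] 362.4081278862503 -0.030054302496263327
red_tip [('scene', 0.42, array([298.8, 165.6]), array([ 0.6566, -0.406 ,  0.014 ])), ('top', 0.76, array([382.6, 170.4]), array([ 0.6623, -0.4239,  0.014 ]))] (array([ 0.6687, -0.4247,  0.0032]), [0.0039, 0.0039])
red_handle [('scene', 0.63, array([328.8, 181.8]), array([ 0.4826, -0.3979,  0.014 ])), ('top', 0.91, array([378. , 223.2]), array([ 0.4938, -0.4246,  0.014 ]))] (array([ 0.5001, -0.4269, -0.0031]), [0.0045, 0.0045])
hole [('scene', 0.89, array([204.6, 209. ]), array([0.6342, 0.0842, 0.    ])), ('top', 0.57, array([177.3, 189.6]), array([0.5023, 0.2034, 0.    ]))] (array([0.4859, 0.1786, 0.1067]), [0.0035, 0.0035])
pocket_floor [('scene', 0.85, array([207.9, 215. ]), array([0.5947, 0.0977, 0.    ])), ('top', 0.83, array([175.8, 186.7]), array([0.5107, 0.21  , 0.    ]))] (array([0.4877, 0.1799, 0.0891]), [0.0088, 0.0088])
tray [('scene', 0.77, array([185.5, 246.6]), array([0.4876, 0.2585, 0.    ])), ('top', 0.57, array([152.9, 198.6
[... 1324 characters left out ...]
', 0.56, array([237.7, 164.4]), array([0.613 , 0.0302, 0.    ]))] (array([ 0.6137,  0.0299, -0.006 ]), [0.0013, 0.0013])
{'time_s': 1.3, 'joints': array([-54.1082,  22.0418,   0.4535,   0.001 , -68.4102, -14.8173]), 'joint_velocities': array([ 0.0061, -0.0264,  0.1463,  0.0591, -0.0102,  0.08  ]), 'effort': array([ -0.001 , -39.0472,  18.7619,   4.2243,   0.0155,  -0.    ]), 'tcp_pos': array([ 0.2248, -0.5832,  0.2226]), 'ee_rot': array([[-0.9331, -0.3596,  0.    ],
       [-0.3596,  0.9331, -0.    ],
       [ 0.    , -0.    , -1.    ]]), 'wrist_force': array([ 1.071 , -0.4261, -0.2402]), 'moment': array([ 0.0056, -0.0412,  0.0321]), 'gripper_force': 0.0, 'gripper_width': 0.9991214963709515}
```

View pics/scene0.png

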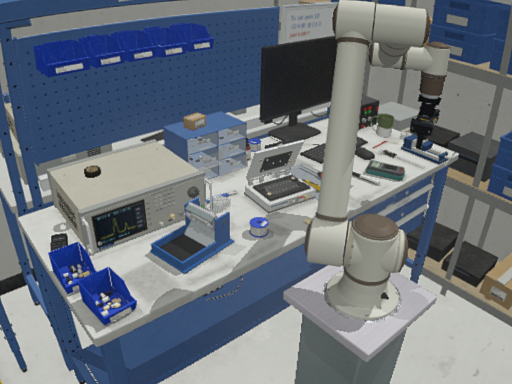

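View pics/top0.png

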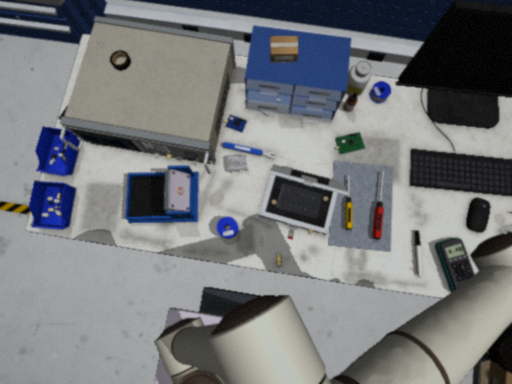

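Request:
move_arm(series=[[[0,0,0.92],[0,0,0],1],[[0,0,0.92],[0,0,0],1],[[0,0,0.92],[0,0,0],1],[[0,0,0.92],[0,0,0],1],[[0,0,0],[-0.066,0.04,0],1],[[0,0,0],[-0.066,0.04,0],1],[[0,0,0],[-0.066,0.04,0],1],[[0,0,0],[-0.066,0.04,0],1],[[0,0,0],[-0.066,0.04,0],1],[[0,0,0],[-0.066,0.04,0],1],[[0,0,0],[-0.066,0.04,0],1],[[0,0,0],[-0.066,0.04,0],1]])

```text
time_s: 2.5
tcp_pos: [0.4901, -0.4222, 0.2227]
ee_rot: [[-1.0, 0.0, 0.0], [0.0, 1.0, -0.0], [-0.0, -0.0, -1.0]]
wrist_force: [-0.1, -0.4, 0.0]
gripper_width: 1.004
gripper_force: 0.0
```

```bash
python3 - <<'E'
from h import *
np.set_printoptions(precision=4,suppress=True)
d=snap('wrist','w1');s=r.sense();print(s['time_s'],s['tcp_pos'],s['ee_rot'],s['joints'],d['origin'],d['fx'])
for t in ['red_tip','red_handle','driver_red']:
    q=r.pinpoint(t,'wrist')
    if q: print(t,q[0]['score'],q[0]['centre'],onz(d,q[0]['centre'],0.014 if t!='driver_red' else .002))
for c in['wrist','top']:
    D=d if c=='wrist' else snap(c)
    q=r.cut_out('driver_red',c)
    if q:
        m=q[0]['pixels'];ys,xs=np.nonzero(m);P=np.array([onz(D,(x,y),.014)[:2] for x,y in zip(xs[::3],ys[::3])])
        l=cv2.fitLine(P.astype(np.float32),cv2.DIST_HUBER,0,.01,.01).ravel();u=l[:2]*np.sign(l[0]);t=(P-l[2:])@u
        print(c,'yaw',np.degrees(np.arctan2(u[1],u[0])),'ends',l[2:]+u*t.min(),l[2:]+u*t.max())
E
```

```text
2.55 [ 0.4947 -0.4198  0.2222] [[-1.     -0.0044  0.0025]
 [-0.0044  1.     -0.0004]
 [-0.0025 -0.0004 -1.    ]] [-26.0836  24.3278   3.9913  -0.0483 -69.5252 -63.6455] [ 0.4135 -0.4231  0.3832] 265.7657932464747
red_handle 0.89 [251.6, 174.0] [ 0.4979 -0.425   0.014 ]
driver_red 0.86 [252.6, 211.6] [ 0.5596 -0.4236  0.002 ]
wrist yaw -0.55404973 ends [ 0.4445 -0.4243] [ 0.6084 -0.4259]
top yaw -6.4544306 ends [ 0.4447 -0.4254] [ 0.4953 -0.4311]
```

View pics/w1.png

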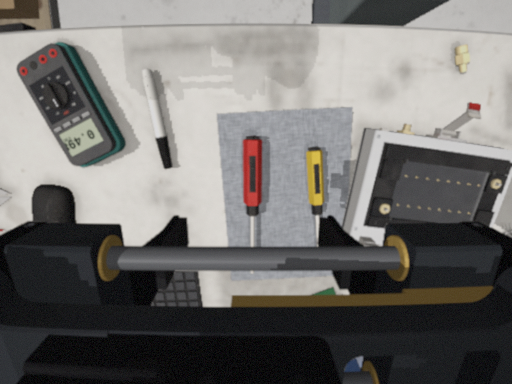

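Request:
move_arm(series=[[[0,0,0],[0,0,0.064],1],[[0,0,0],[0,0,0.064],1],[[0,0,0],[0,0,0.064],1],[[0,0,0],[0,0,0.064],1],[[0,0,0],[0,0,0.064],1],[[0,0,0],[0,0,0],1],[[0,0,0],[0,0,0],1]])

```text
time_s: 3.55
tcp_pos: [0.4882, -0.4243, 0.0631]
ee_rot: [[-1.0, 0.001, -0.0], [0.001, 1.0, -0.001], [0.0, -0.001, -1.0]]
wrist_force: [1.2, 0.5, 0.8]
gripper_width: 0.999
gripper_force: 0.0
```

Request:
move_arm(series=[[[0,0,0],[-0.014,-0.004,0.038],1],[[0,0,0],[0,0,0.038],1],[[0,0,0],[0,0,0.038],1],[[0,0,0],[0,0,0],1],[[0,0,0],[0,0,0],0],[[0,0,0],[0,0,0],0],[[0,0,0],[0,0,0],0],[[0,0,0],[0,0,0],0],[[0,0,0],[0,0,0],0],[[0,0,0],[0,0,0],0],[[0,0,0],[0,0,0],0],[[0,0,0],[0,0,0],0]])

```text
time_s: 4.75
tcp_pos: [0.4957, -0.4252, 0.0055]
ee_rot: [[-1.0, 0.0, -0.0], [0.0, 1.0, 0.0], [0.0, 0.0, -1.0]]
wrist_force: [0.1, 0.0, 0.7]
gripper_width: 0.356
gripper_force: 0.0
```

Request:
move_arm(series=[[[0,0,0],[0,0,0],0],[[0,0,0],[0,0,0],0],[[0,0,0],[0,0,0],0],[[0,0,0],[0,0,0],0],[[0,0,0],[0,0,-0.03],0],[[0,0,0],[0,0,-0.07],0],[[0,0,0],[0,0,-0.08],0],[[0,0,0],[0,0,-0.08],0],[[0,0,0],[0,0,-0.08],0],[[0,0,0],[0,0,-0.08],0],[[0,0,0],[0,0,-0.08],0],[[0,0,0],[0,0,-0.08],0]])

```text
time_s: 5.95
tcp_pos: [0.4952, -0.425, 0.2987]
ee_rot: [[-1.0, 0.0, 0.001], [0.0, 1.0, -0.001], [-0.001, -0.001, -1.0]]
wrist_force: [1.0, -0.7, -0.2]
gripper_width: 0.292
gripper_force: 30.0
```

Request:
move_arm(series=[[[0,0,0],[0,0.04,-0.05],0],[[0,0,0],[0,0.08,0],0],[[0,0,0],[0,0.085,0],0],[[0,0,0],[0,0.085,0],0],[[0,0,0],[0,0.085,0],0],[[0,0,0],[0,0.085,0],0],[[0,0,0],[0,0.085,0],0],[[0,0,0],[0,0.085,0],0],[[0,0,0],[0,0.085,0],0],[[0,0,0],[0,0.085,0],0],[[0,0,0],[0,0.04,0],0],[[0,0,0],[0,0,0],0]])

```text
time_s: 7.15
tcp_pos: [0.4955, -0.0032, 0.3217]
ee_rot: [[-1.0, -0.004, 0.002], [-0.004, 1.0, 0.001], [-0.002, 0.001, -1.0]]
wrist_force: [0.6, -0.2, 0.1]
gripper_width: 0.285
gripper_force: 30.0
```

Request:
move_arm(series=[[[0,0,-0.5],[0,0,0],0],[[0,0,-1],[0,0,0],0],[[0,0,-1],[0,0,0],0],[[0,0,-1],[0,0,0],0],[[0,0,-1],[0,0,0],0],[[0,0,-1],[0,0,0],0],[[0,0,-1],[0,0,0],0],[[0,0,-1],[0,0,0],0],[[0,0,-1],[0,0,0],0],[[0,0,-1],[0,0,0],0],[[0,0,-1],[0,0,0],0],[[0,0,-1],[0,0,0],0]])

```text
time_s: 8.35
tcp_pos: [0.4955, -0.0064, 0.3213]
ee_rot: [[-0.406, -0.914, 0.001], [-0.914, 0.406, -0.0], [-0.0, -0.001, -1.0]]
wrist_force: [1.1, -0.4, -0.1]
gripper_width: 0.287
gripper_force: 30.0
```

Request:
move_arm(series=[[[0,0,-1],[0,0,0],0],[[0,0,-1],[0,0,0],0],[[0,0,-1],[0,0,0],0],[[0,0,-0.9],[0,0,0],0],[[0,0,-0.3],[0,0,0],0],[[0,0,0],[-0.08,0,0],0],[[0,0,0],[-0.09,0,0],0],[[0,0,0],[-0.09,0,0],0],[[0,0,0],[-0.09,0,0],0],[[0,0,0],[-0.06,0,0],0],[[0,0,0],[0,0,0],0],[[0,0,0],[0,0,0],0]])

```text
time_s: 9.55
tcp_pos: [0.4961, 0.1993, 0.3208]
ee_rot: [[-0.001, -1.0, -0.0], [-1.0, 0.001, -0.0], [0.0, 0.0, -1.0]]
wrist_force: [-0.8, -0.4, -1.5]
gripper_width: 0.291
gripper_force: 30.0
```

```bash
python3 - <<'E'
from h import *
np.set_printoptions(precision=4,suppress=True)
D={c:snap(c,c+'2') for c in('wrist','scene','top')}
s=r.sense();print(s['time_s'],s['tcp_pos'],s['ee_rot'],s['joints'],D['wrist']['origin'])
for t in ['hole','pocket_floor','carrier','tray','red_tip','red_handle']:
    o=[]
    for c in D:
        q=r.pinpoint(t,c)
        if q: o.append((c,q[0]['score'],np.round(q[0]['centre'],1),ray(D[c],q[0]['centre'])))
    print(t,[a[:3] for a in o],tri([a[3] for a in o]) if len(o)>1 else '')
E
```

```text
9.7 [0.4962 0.1984 0.321 ] [[-0.0027 -1.      0.0004]
 [-1.      0.0027  0.0001]
 [-0.0001 -0.0004 -1.    ]] [ 39.1996   9.9481  -2.3139   0.0095 -77.7191 -39.3546] [0.4953 0.1227 0.4814]
hole [('wrist', 0.55, array([259.3, 146.2])), ('scene', 0.77, array([205.5, 211.1])), ('top', 0.78, array([180.9, 189.9]))] (array([0.4877, 0.1715, 0.0955]), [0.0028, 0.0059, 0.0033])
pocket_floor [('wrist', 0.59, array([262.1, 150. ])), ('scene', 0.82, array([208.5, 217.3])), ('top', 0.93, array([176.3, 189.7]))] (array([0.4816, 0.1788, 0.0826]), [0.0019, 0.006, 0.0077])
carrier [('wrist', 0.98, array([262.8, 158.8])), ('scene', 0.59, array([202.6, 242.1])), ('top', 0.91, array([176. , 199.3]))] (array([ 0.4742,  0.2029, -0.0006]), [0.0028, 0.0007, 0.0031])
tray [('wrist', 0.8, array([268.5, 193.6])), ('scene', 0.71, array([187.2, 246.6])), ('top', 0.91, array([153.5, 196.8]))] (array([0.4655, 0.2662, 0.0165]), [0.0006, 0.0007, 0.0009])
red_tip [('wrist', 0.33, array([263.6, 152.9])), ('scene', 0.72, array([304.5, 183.8])), ('top', 0.83, array([ 80.3, 152.2]))] (array([0.3854, 0.1611, 0.3592]), [0.1065, 0.2284, 0.1742])
red_handle [('wrist', 0.94, array([255. , 241.9])), ('scene', 0.89, array([194.1, 147.1])), ('top', 0.74, array([144.5, 165.5]))] (array([0.4914, 0.2062, 0.3203]), [0.0022, 0.0009, 0.0028])
```

View pics/wrist2.png

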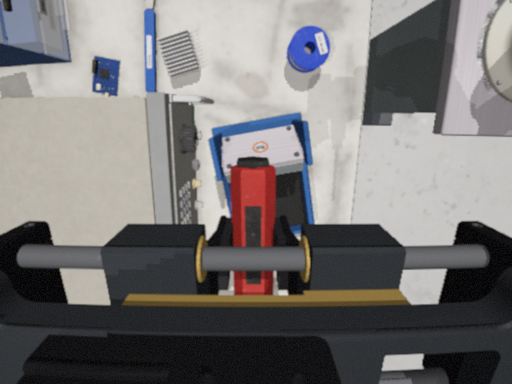

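```bash
cat > fit.py <<'E'
from h import *
from scipy.optimize import least_squares
PT={'hole':(0,-.035,.09),'pocket_floor':(0,-.0284,.0854),'carrier':(0,0,0),'tray':(0,.0675,.012)}
def W(p,q):
    c,s=np.cos(p[2]),np.sin(p[2]);q=np.array(q);return np.array([p[0]+c*q[0]-s*q[1],p[1]+s*q[0]+c*q[1],q[2]])
E
python3 - <<'E'
from fit import *
np.set_printoptions(precision=4,suppress=True)
D={c:snap(c) for c in('wrist','scene','top')}
obs=[(D[c],t,r.pinpoint(t,c)) for c in D for t in PT]
f=lambda p:np.concatenate([(proj(d,W(p,PT[t]))-q[0]['centre'])*(1 if d is not D['wrist'] else 1.5) for d,t,q in obs if q])
s=least_squares(f,[.475,.2,.13],loss='soft_l1');p=s.x;print(p,np.degrees(p[2]),W(p,PT['hole']));print(f(p).round(1).reshape(-1,2).tolist())
np.save('p.npy',p)
img=cv2.cvtColor(D['wrist']['img'],cv2.COLOR_RGB2BGR)
hsv=cv2.cvtColor(img,cv2.COLOR_BGR2HSV)
m=cv2.inRange(hsv,(5,90,120),(22,255,255));m[:125]=0;m[165:]=0;m[:,:235]=0;m[:,290:]=0
ys,xs=np.nonzero(m);print('ring',xs.mean(),ys.mean(),len(xs),proj(D['wrist'],W(p,PT['hole'])))
S=6;x0,y0=200,100
crop=cv2.resize(img[y0:y0+90,x0:x0+125],None,fx=S,fy=S,interpolation=cv2.INTER_CUBIC)
def pl(Q,c,z=True):
    P=np.array([(proj(D['wrist'],W(p,q))-[x0-.5,y0-.5])*S for q in Q]).astype(int);cv2.polylines(crop,[P],True,c,1)
u=np.array([0,.574,.819]);h=np.array(PT['hole'])
pl([h+a*np.array([.056,0,0])+b*.037*u for a,b in((1,1),(1,-1),(-1,-1),(-1,1))],(0,0,255))
pl([(a,b,0) for a,b in((.08,-.0725),(-.08,-.0725),(-.08,.1425),(.08,.1425))],(0,255,0))
pl([h+.007*(np.cos(t)*np.array([1,0,0])+np.sin(t)*u) for t in np.arange(0,6.3,.3)],(255,0,255))
cv2.imwrite('pics/crop2.png',crop)
E
```

```text
[0.4783 0.2065 0.1733] 9.927591368360138 [0.4844 0.172  0.09  ]
[[5.0, -2.7], [-0.8, 5.5], [-2.0, 0.2], [0.8, 1.2], [8.7, -26.0], [-0.2, 0.9], [1.0, 0.4], [0.2, 3.3], [0.5, -1.3], [3.0, 1.2], [2.1, -1.2], [-1.6, -2.1]]
ring 259.8484848484849 146.75757575757575 33 [259.9203 146.8759]
```

View pics/crop2.png

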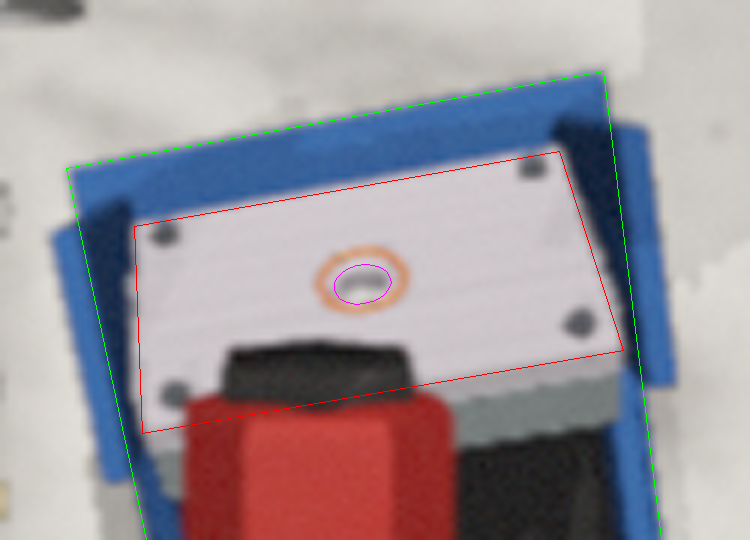

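```bash
cat >> fit.py <<'E'
p=np.load('p.npy') if __import__('os').path.exists('p.npy') else None
cx=np.array([np.cos(p[2]),np.sin(p[2]),0]);d=np.array([-.819*np.sin(p[2]),.819*np.cos(p[2]),-.574]);d/=np.linalg.norm(d)
hole=W(p,PT['hole'])+np.array([0,-.0008,0])
Rt=np.column_stack([-d,-cx,np.cross(d,cx)])
TIP=np.array([-.163,0,-.0085])
def tcp(depth): return hole+depth*d-Rt@TIP
E
python3 - <<'E'
from fit import *
from scipy.spatial.transform import Rotation as Ro
np.set_printoptions(precision=4,suppress=True)
s=r.sense();R=s['ee_rot'];print(Rt,'\n',tcp(-.025),tcp(-.025)-s['tcp_pos'])
print('shift in final tool axes (units)',Rt.T@(tcp(-.025)-s['tcp_pos'])/.5)
print(R.T@(tcp(-.025)-s['tcp_pos'])/.5, Ro.from_matrix(R.T@Rt).as_rotvec())
E
```

```text
[[ 0.1412 -0.985   0.0989]
 [-0.8066 -0.1724 -0.5653]
 [ 0.5739 -0.     -0.8189]] 
 [0.5118 0.0148 0.1909] [ 0.0157 -0.185  -0.1296]
shift in final tool axes (units) [0.1541 0.0328 0.4245]
[ 0.3699 -0.0318  0.2592] [ 0.0533  0.6097 -0.1688]
```

Request:
move_arm(series=[[[0,0,0],[0.074,-0.006,0],0],[[0,0,0],[0.074,-0.006,0],0],[[0,0,0],[0.074,-0.007,0],0],[[0,0,0],[0.074,-0.007,0],0],[[0,0,0],[0.074,-0.006,0],0],[[0,0,-0.87],[0,0,0],0],[[0,0,-0.86],[0,0,0],0],[[0,0.8,0],[0,0,0],0],[[0,0.9,0],[0,0,0],0],[[0,0.9,0],[0,0,0],0],[[0,0.9,0],[0,0,0],0],[[0,0.9,0],[0,0,0],0]])

```text
time_s: 12.55
tcp_pos: [0.512, 0.015, 0.321]
ee_rot: [[0.154, -0.985, 0.075], [-0.89, -0.172, -0.422], [0.429, -0.001, -0.903]]
wrist_force: [-0.3, -0.4, -1.5]
gripper_width: 0.288
gripper_force: 30.0
```

Request:
move_arm(series=[[[0,0.9,0],[0,0,0],0],[[0,0.81,0],[0,0,0],0],[[0,0,0],[-0.025,0,0.036],0],[[0,0,0],[-0.037,0,0.053],0],[[0,0,0],[-0.037,0,0.053],0],[[0,0,0],[-0.037,0,0.053],0],[[0,0,0],[-0.012,0,0.017],0],[[0,0,0],[0,0,0],0],[[0,0,0],[0,0,0],0],[[0,0,0],[0,0,0],0]])

```text
time_s: 13.55
tcp_pos: [0.5129, 0.0152, 0.1929]
ee_rot: [[0.139, -0.985, 0.101], [-0.808, -0.171, -0.564], [0.573, -0.003, -0.82]]
wrist_force: [0.1, -0.7, 0.3]
gripper_width: 0.285
gripper_force: 30.0
```

```bash
python3 - <<'E'
from fit import *
np.set_printoptions(precision=4,suppress=True)
D={c:snap(c,c+'3') for c in('top','scene','wrist')}
s=r.sense();print(s['time_s'],s['tcp_pos'],s['ee_rot']-Rt,s['joints'],s['wrist_force'])
print('err units',Rt.T@(tcp(-.025)-s['tcp_pos'])/.5)
tip=s['tcp_pos']+s['ee_rot']@TIP
out=[]
for c in('top','scene'):
    for t in('red_tip','red_handle'):
        q=r.pinpoint(t,c); P=tip if t=='red_tip' else s['tcp_pos']+s['ee_rot']@np.array([0,0,-.0085]); print(c,t,q and (q[0]['score'],q[0]['centre']),proj(D[c],P))
    print(proj(D[c],hole))
    img=cv2.cvtColor(D[c]['img'],cv2.COLOR_RGB2BGR);u,v=proj(D[c],hole).astype(int);S=8
    x0,y0=u-25,v-22
    k=cv2.resize(img[y0:y0+44,x0:x0+50],None,fx=S,fy=S,interpolation=cv2.INTER_CUBIC)
    for P,col in((tip,(0,0,255)),(hole,(255,0,255)),(tip-.1*d,(0,255,0))):
        cv2.drawMarker(k,tuple(((proj(D[c],P)-[x0-.5,y0-.5])*S).astype(int)),col,cv2.MARKER_CROSS,12,1)
    out.append(k)
cv2.imwrite('pics/pair3.png',np.hstack(out))
E
```

```text
13.7 [0.5124 0.0149 0.1923] [[-0.0022 -0.0002  0.001 ]
 [-0.0011  0.0012  0.0012]
 [-0.0011 -0.0023 -0.0007]] [ 35.8616  15.9964 -33.4493  35.5213 -62.5762 -48.9779] [-0.1783  0.4284 -1.0263]
err units [-0.0016  0.0013  0.0023]
top red_tip (0.76, [184.8, 188.7]) [186.2205 189.1207]
top red_handle (0.57, [231.4, 183.8]) [230.9425 180.8727]
[180.2153 190.7419]
scene red_tip (0.64, [213.3, 209.9]) [212.3329 206.3292]
scene red_handle (0.56, [238.3, 169.0]) [240.9639 165.3994]
[208.1025 213.3588]
```

View pics/pair3.png

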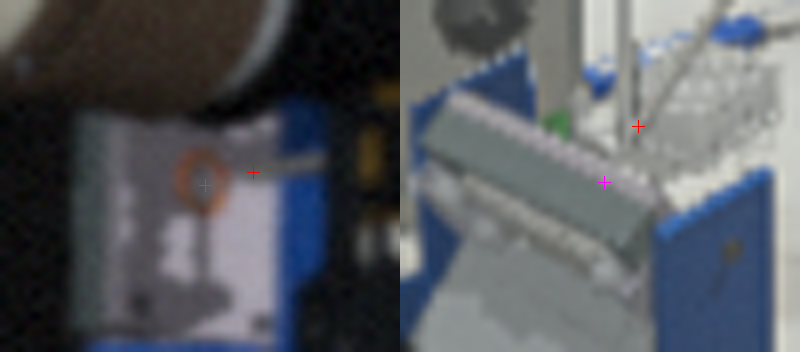

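Request:
move_arm(series=[[[0,0,0],[-0.01,0.001,0.002],0],[[0,0,0],[-0.01,0,0],0],[[0,0,0],[-0.008,0,0],0],[[0,0,0],[-0.006,0,0],0],[[0,0,0],[-0.004,0,0],0],[[0,0,0],[0,0,0],0],[[0,0,0],[0,0,0],0]])

```text
time_s: 14.6
tcp_pos: [0.5089, 0.0293, 0.1796]
ee_rot: [[0.14, -0.985, 0.098], [-0.807, -0.171, -0.565], [0.574, 0.0, -0.819]]
wrist_force: [0.1, -0.6, -0.7]
gripper_width: 0.286
gripper_force: 30.0
```

```bash
cat > st.py <<'E'
from fit import *
np.set_printoptions(precision=4,suppress=True)
s=r.sense();e=s['tcp_pos']+Rt@TIP-hole
print(s['time_s'],'depth mm',1e3*e@d,'lat x',1e3*e@cx,'u',1e3*e@np.cross(cx,d),'F tool',Rt.T@s['wrist_force'],'mom',s['moment'],s['gripper_force'])
E
python3 st.py; python3 - <<'E'
from fit import *
D=snap('top');out=[]
img=cv2.cvtColor(D['img'],cv2.COLOR_RGB2BGR);u,v=proj(D,hole).astype(int);S=12
x0,y0=u-20,v-16
cv2.imwrite('pics/t4.png',cv2.resize(img[y0:y0+32,x0:x0+50],None,fx=S,fy=S,interpolation=cv2.INTER_CUBIC))
E
```

```text
14.6 depth mm -6.364760607041478 lat x -0.3623099529552435 u -0.845324781430536 F tool [ 0.083  -0.0018  0.8566] mom [ 1.2991  0.3235 -0.0058] 29.995292723178864
```

View pics/t4.png

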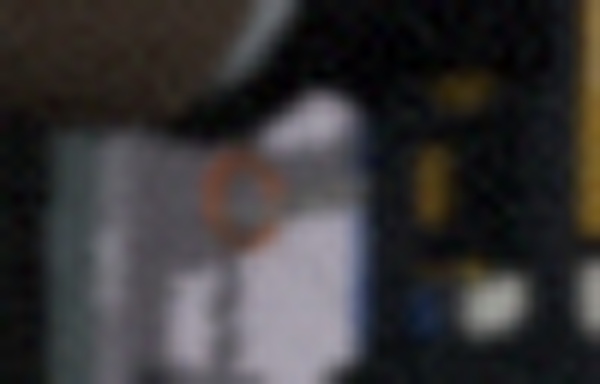

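Request:
move_arm(series=[[[0,0,0],[-0.004,0,0],0],[[0,0,0],[-0.004,0,0],0],[[0,0,0],[-0.004,0,0],0],[[0,0,0],[-0.004,0,0],0],[[0,0,0],[0,0,0],0],[[0,0,0],[0,0,0],0]])

```text
time_s: 15.25
tcp_pos: [0.5077, 0.0358, 0.1749]
ee_rot: [[0.14, -0.985, 0.098], [-0.807, -0.171, -0.565], [0.574, 0.0, -0.819]]
wrist_force: [-0.3, 0.1, -0.6]
gripper_width: 0.285
gripper_force: 30.0
```

```bash
python3 st.py
```

```text
15.25 depth mm 1.6800348402180345 lat x -0.3498649274785912 u -0.849047612358766 F tool [-0.4535  0.2776  0.3727] mom [ 1.2821  0.2623 -0.0335] 29.995001703500748
```

No contact at nominal depth +1.7 mm; continue.

Request:
move_arm(series=[[[0,0,0],[-0.003,0,0],0],[[0,0,0],[-0.003,0,0],0],[[0,0,0],[0,0,0],0],[[0,0,0],[0,0,0],0]])

```text
time_s: 15.65
tcp_pos: [0.5073, 0.0382, 0.1732]
ee_rot: [[0.14, -0.985, 0.098], [-0.807, -0.171, -0.565], [0.574, 0.0, -0.819]]
wrist_force: [-0.3, -1.2, -0.6]
gripper_width: 0.29
gripper_force: 30.0
```

```bash
python3 st.py
```

```text
15.65 depth mm 4.646861087191563 lat x -0.3471032723543367 u -0.8404436327488345 F tool [0.5331 0.5106 1.1452] mom [1.3336 0.3656 0.0604] 29.994987845420837
```

Request:
move_arm(series=[[[0,0,0],[-0.003,0,0],0],[[0,0,0],[-0.003,0,0],0],[[0,0,0],[0,0,0],0],[[0,0,0],[0,0,0],0]])

```text
time_s: 16.05
tcp_pos: [0.5069, 0.0404, 0.1716]
ee_rot: [[0.14, -0.985, 0.098], [-0.807, -0.171, -0.566], [0.574, 0.0, -0.819]]
wrist_force: [0.6, -1.8, -0.0]
gripper_width: 0.288
gripper_force: 30.0
```

```bash
python3 st.py
```

```text
16.05 depth mm 7.439506589653044 lat x -0.4113270549708329 u -0.8643023266783842 F tool [ 1.4838 -0.2556  1.0789] mom [ 0.9429  0.2067 -0.0175] 29.994226545095444
```

Request:
move_arm(series=[[[0,0,0],[-0.002,0,0],0],[[0,0,0],[0,0,0],0],[[0,0,0],[0,0,0],0]])

```text
time_s: 16.35
tcp_pos: [0.5066, 0.0407, 0.1714]
ee_rot: [[0.14, -0.985, 0.098], [-0.806, -0.17, -0.567], [0.575, 0.001, -0.818]]
wrist_force: [1.1, -4.6, 1.8]
gripper_width: 0.285
gripper_force: 30.0
```

```bash
python3 st.py
```

```text
16.35 depth mm 7.831195532631574 lat x -0.6314511739205573 u -0.8728201305663053 F tool [ 4.889  -0.254   1.1775] mom [-0.3045 -0.0118  0.0213] 29.993796050548553
```

Request:
move_arm(series=[[[0,0,0],[-0.002,0,0],0],[[0,0,0],[-0.002,0,0],0],[[0,0,0],[0,0,0],0]])

```text
time_s: 16.65
tcp_pos: [0.5063, 0.042, 0.1704]
ee_rot: [[0.139, -0.985, 0.097], [-0.806, -0.17, -0.567], [0.575, 0.001, -0.818]]
wrist_force: [0.3, -3.5, 2.0]
gripper_width: 0.287
gripper_force: 30.0
```

```bash
python3 st.py
```

```text
16.65 depth mm 9.544807311259467 lat x -0.7258863045541983 u -0.9137495952115264 F tool [4.0418 0.3047 0.3566] mom [-0.1123  0.0344 -0.0184] 29.994189888238907
```

Request:
move_arm(series=[[[0,0,0],[-0.003,0,0],0],[[0,0,0],[-0.003,0,0],0],[[0,0,0],[0,0,0],0]])

```text
time_s: 16.95
tcp_pos: [0.506, 0.0456, 0.1679]
ee_rot: [[0.141, -0.985, 0.098], [-0.807, -0.171, -0.565], [0.574, 0.0, -0.819]]
wrist_force: [0.7, -3.3, 2.8]
gripper_width: 0.292
gripper_force: 30.0
```

```bash
python3 st.py
```

```text
16.95 depth mm 13.87290511929371 lat x -0.372190097230074 u -0.9128956713285366 F tool [ 4.3682 -0.0964 -0.3564] mom [0.068  0.1314 0.0298] 29.997578859329224
```

Request:
move_arm(series=[[[0,0,0],[-0.003,0,0],0],[[0,0,0],[-0.003,0,0],0],[[0,0,0],[-0.003,0,0],0],[[0,0,0],[-0.003,0,0],0],[[0,0,0],[0,0,0],0]])

```text
time_s: 17.45
tcp_pos: [0.505, 0.0495, 0.1651]
ee_rot: [[0.14, -0.985, 0.098], [-0.806, -0.171, -0.567], [0.576, 0.001, -0.818]]
wrist_force: [1.8, -6.1, 4.1]
gripper_width: 0.291
gripper_force: 30.0
```

```bash
python3 st.py
```

```text
17.45 depth mm 18.776460925730923 lat x -0.6238773502781427 u -0.8132418513331849 F tool [ 7.4859 -0.6919  0.2932] mom [-0.928  -0.1142  0.065 ] 30.000612884759903
```

Request:
move_arm(series=[[[0,0,0],[-0.003,0,0],0],[[0,0,0],[-0.003,0,0],0],[[0,0,0],[0,0,0],0]])

```text
time_s: 17.75
tcp_pos: [0.505, 0.0538, 0.1621]
ee_rot: [[0.141, -0.985, 0.099], [-0.808, -0.172, -0.563], [0.572, -0.001, -0.82]]
wrist_force: [0.2, 0.5, -1.3]
gripper_width: 0.286
gripper_force: 30.0
```

```bash
python3 st.py
```

```text
17.75 depth mm 23.953906770716728 lat x 0.09085204880465003 u -0.8519612004482422 F tool [-1.1236 -0.2421  0.7589] mom [1.3195 0.3653 0.0377] 29.9954192340374
```

Request:
move_arm(series=[[[0,0,0],[-0.003,0,0],0],[[0,0,0],[-0.003,0,0],0],[[0,0,0],[0,0,0],0],[[0,0,0],[0,0,0],0]])

```text
time_s: 18.15
tcp_pos: [0.5044, 0.0553, 0.1611]
ee_rot: [[0.14, -0.985, 0.098], [-0.807, -0.171, -0.565], [0.574, 0.0, -0.819]]
wrist_force: [-0.4, -0.2, -0.6]
gripper_width: 0.29
gripper_force: 30.0
```

```bash
python3 st.py; python3 - <<'E'
from fit import *
out=[]
for c in('scene','top'):
    D=snap(c);img=cv2.cvtColor(D['img'],cv2.COLOR_RGB2BGR);u,v=proj(D,W(p,PT['tray'])).astype(int)
    out.append(cv2.resize(img[v-45:v+45,u-45:u+55],None,fx=4,fy=4,interpolation=cv2.INTER_CUBIC))
    q=r.pinpoint('rf_module',c);print(c,q and (q[0]['score'],q[0]['centre'],W(p,(0,0,0)),onz(D,q[0]['centre'],.03)))
cv2.imwrite('pics/m5.png',np.hstack(out))
E
```

```text
18.15 depth mm 25.84647059534311 lat x -0.2886219224067599 u -0.8368232080419169 F tool [-0.2602  0.468   0.5923] mom [1.2712 0.3428 0.028 ] 29.99520868062973
scene (0.82, [189.2, 238.1], array([0.47834269, 0.20651117, 0.        ]), array([0.48231223, 0.24623511, 0.03      ]))
top (0.7, [153.8, 189.0], array([0.47834269, 0.20651117, 0.        ]), array([0.48741571, 0.26715638, 0.03      ]))
```

View pics/m5.png

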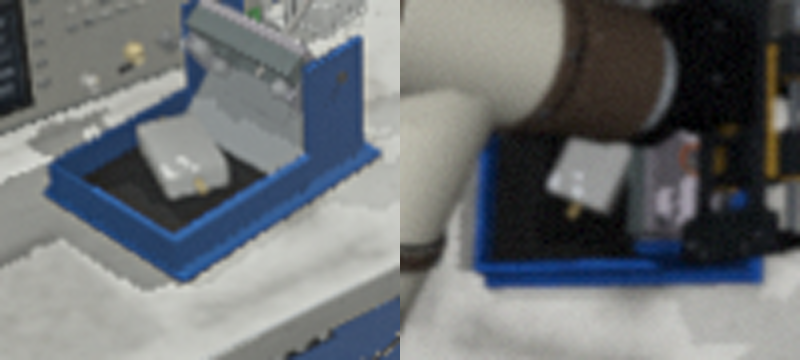

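Request:
move_arm(series=[[[0,0,0],[0.01,0,0],0],[[0,0,0],[0.03,0,0],0],[[0,0,0],[0.04,0,0],0],[[0,0,0],[0.04,0,0],0],[[0,0,0],[0.02,0,0],0],[[0,0,0],[0.03,0,-0.043],0],[[0,0,0],[0.04,0,-0.057],0],[[0,0,0],[0.04,0,-0.057],0],[[0,0,0],[0.03,0,-0.043],0],[[0,-0.7,0],[0,0,0],0],[[0,-0.9,0],[0,0,0],0],[[0,-0.9,0],[0,0,0],0]])

```text
time_s: 19.55
tcp_pos: [0.5138, -0.0015, 0.3238]
ee_rot: [[0.161, -0.985, 0.06], [-0.923, -0.172, -0.344], [0.35, -0.0, -0.937]]
wrist_force: [0.1, 0.3, -0.8]
gripper_width: 0.289
gripper_force: 30.0
```

Request:
move_arm(series=[[[0,-0.9,0],[0,0,0],0],[[0,-0.9,0],[0,0,0],0],[[0,-0.9,0],[0,0,0],0],[[0,-0.91,0],[0,0,0],0],[[0,0,0.8],[0,0,0],0],[[0,0,1],[0,0,0],0],[[0,0,1],[0,0,0],0],[[0,0,1],[0,0,0],0],[[0,0,1],[0,0,0],0],[[0,0,1],[0,0,0],0],[[0,0,1],[0,0,0],0],[[0,0,1],[0,0,0],0]])

```text
time_s: 20.75
tcp_pos: [0.5137, -0.002, 0.3235]
ee_rot: [[-0.575, -0.818, -0.001], [-0.818, 0.575, -0.0], [0.0, 0.0, -1.0]]
wrist_force: [0.3, 0.4, -0.6]
gripper_width: 0.288
gripper_force: 30.0
```

Request:
move_arm(series=[[[0,0,1],[0,0,0],0],[[0,0,1],[0,0,0],0],[[0,0,1],[0,0,0],0],[[0,0,1],[0,0,0],0],[[0,0,1],[0,0,0],0],[[0,0,1],[0,0,0],0],[[0,0,1],[0,0,0],0],[[0,0,1],[0,0,0],0],[[0,0,1],[0,0,0],0],[[0,0,0.64],[0,0,0],0],[[0,0,0],[0,0,0],0],[[0,0,0],[0,0,0],0]])

```text
time_s: 21.95
tcp_pos: [0.5139, -0.0017, 0.3235]
ee_rot: [[-1.0, 0.0, -0.0], [0.0, 1.0, -0.0], [0.0, -0.0, -1.0]]
wrist_force: [-0.1, -0.1, 0.1]
gripper_width: 0.285
gripper_force: 30.0
```

Request:
move_arm(series=[[[0,0,0],[0.036,-0.047,0],0],[[0,0,0],[0,-0.08,0],0],[[0,0,0],[0,-0.08,0],0],[[0,0,0],[0,-0.08,0],0],[[0,0,0],[0,-0.08,0],0],[[0,0,0],[0,-0.08,0],0],[[0,0,0],[0,-0.08,0],0],[[0,0,0],[0,-0.08,0],0],[[0,0,0],[0,-0.08,0],0],[[0,0,0],[0,-0.08,0],0],[[0,0,0],[0,-0.08,0],0],[[0,0,0],[0,0,0],0]])

```text
time_s: 23.15
tcp_pos: [0.4947, -0.4289, 0.3214]
ee_rot: [[-1.0, 0.005, -0.003], [0.005, 1.0, 0.0], [0.003, 0.0, -1.0]]
wrist_force: [-0.3, 1.0, -1.3]
gripper_width: 0.288
gripper_force: 30.0
```

Request:
move_arm(series=[[[0,0,0],[0,0,0.07],0],[[0,0,0],[0,0,0.08],0],[[0,0,0],[0,0,0.08],0],[[0,0,0],[0,0,0.08],0],[[0,0,0],[0,0,0.08],0],[[0,0,0],[0,0,0.08],0],[[0,0,0],[0,0,0.07],0],[[0,0,0],[0,0,0.05],0],[[0,0,0],[0,0,0.02],0],[[0,0,0],[0,0,0],0],[[0,0,0],[0,0,0],0]])

```text
time_s: 24.25
tcp_pos: [0.4967, -0.4253, 0.0199]
ee_rot: [[-1.0, 0.0, 0.002], [0.0, 1.0, -0.002], [-0.002, -0.002, -1.0]]
wrist_force: [-0.4, 0.1, -0.3]
gripper_width: 0.29
gripper_force: 30.0
```

Request:
move_arm(series=[[[0,0,0],[0,0,0.01],0],[[0,0,0],[0,0,0.008],0],[[0,0,0],[0,0,0.004],0],[[0,0,0],[0,0,0],0],[[0,0,0],[0,0,0],0]])

```text
time_s: 24.75
tcp_pos: [0.4957, -0.4249, 0.0075]
ee_rot: [[-1.0, 0.001, 0.0], [0.001, 1.0, -0.0], [-0.0, -0.0, -1.0]]
wrist_force: [0.3, 0.2, -0.3]
gripper_width: 0.288
gripper_force: 30.0
```

Request:
move_arm(series=[[[0,0,0],[0,0,0.003],0],[[0,0,0],[0,0,0],0],[[0,0,0],[0,0,0],0.45],[[0,0,0],[0,0,0],0.6],[[0,0,0],[0,0,0],0.7],[[0,0,0],[0,0,0],0.8],[[0,0,0],[0,0,0],0.8],[[0,0,0],[0,0,0],0.8],[[0,0,0],[0,0,0],0.8]])

```text
time_s: 25.65
tcp_pos: [0.4957, -0.4249, 0.0059]
ee_rot: [[-1.0, 0.001, 0.0], [0.001, 1.0, -0.0], [-0.0, -0.0, -1.0]]
wrist_force: [-0.2, 0.3, -0.3]
gripper_width: 0.777
gripper_force: 0.0
```

Request:
move_arm(series=[[[0,0,0],[0,0,-0.02],0.8],[[0,0,0],[0,0,-0.06],0.8],[[0,0,0],[0,0,-0.08],0.8],[[0,0,0],[0,0,-0.08],0.8],[[0,0,0],[0,0,-0.08],0.8],[[0,0,0],[0,0,-0.06],0.8],[[0,0,0],[0,0,0],0.8],[[0,0,0],[0,0,0],0.8]])

```text
time_s: 26.45
tcp_pos: [0.4958, -0.4248, 0.1974]
ee_rot: [[-1.0, 0.001, 0.002], [0.001, 1.0, -0.001], [-0.002, -0.001, -1.0]]
wrist_force: [0.2, 0.2, -1.4]
gripper_width: 0.798
gripper_force: 0.0
```

```bash
python3 - <<'E'
from fit import *
np.set_printoptions(precision=4,suppress=True)
a=snap('wrist','w6');D=snap('scene','s6')
print(r.sense()['gripper_width'],r.sense()['time_s'])
for t in('driver_red','red_handle','mat'):
    q=r.pinpoint(t,'wrist');print(t,q and onz(a,q[0]['centre'],.01))
q=r.pinpoint('rf_module','scene');P=onz(D,q[0]['centre'],.03);e=P-W(p,(0,0,0));print('module',e@cx,e@np.array([-cx[1],cx[0],0]))
T=snap('top')
for t in('driver_yellow','solder_spool','heatsink'):
    q=r.pinpoint(t,'top');print(t,q and onz(T,q[0]['centre'],0))
i,j=cv2.imread('pics/w6.png'),cv2.imread('pics/s6.png')
cv2.imwrite('pics/j6.png',np.hstack([cv2.resize(i,(400,300)),cv2.resize(j[170:290,130:290],(400,300))]))
E
```

```text
0.7960680372026459 26.55
driver_red [ 0.5514 -0.4266  0.01  ]
red_handle [ 0.4988 -0.4234  0.01  ]
mat [ 0.5401 -0.3792  0.01  ]
module 0.017230231435188204 0.039990101744312105
driver_yellow [0.6112 0.0332 0.    ]
solder_spool [0.4114 0.0208 0.    ]
heatsink [0.6113 0.0309 0.    ]
```

View pics/j6.png

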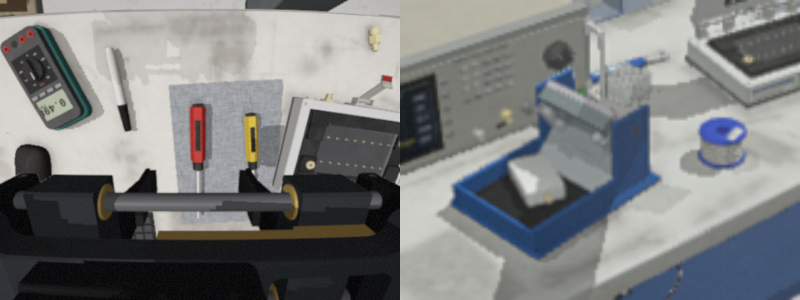

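The pictures show the red screwdriver flat on the mat, and the module flat in the tray. The yellow driver, spool and heat sink have not moved. I'm handing it in.

```bash
python3 -c "
from station import r
print(r.finish_job())"
```

```text
the job is handed in; nothing more can be done
None
```

I pushed the RF module out of its nest into the tray, laid the red screwdriver back on the mat, and handed the job in at about 27 s. The push never read above about 8 N, and the closing pictures showed nothing else shifted; the hand-in returned no verdict.

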